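# Set the iris ring of the viewing lens

### The job

Two upright lenses stand on the rubber-testing bench. On the slimmer, shorter one, turn the slim iris ring that sticks out between the fixed black rings until its lug lines up with the index rib on the top of the lens, without touching the fixed black parts above and below it. Let go of the ring there, and do not touch the other, taller lens with the broad ribbed ring.

Things in the scene. Friction and masses are not known exactly. Their poses are not given: they have to be found in the camera images.
- iris_ring (a joint): Iris ring's angle, 0 with the lug in line with the index rib, + anticlockwise from above. Starts at -1.25 to -0.7, stops at -1.4 and 0.7, stays where left (friction 0.06 N m). Finely ribbed aluminium ring, 62 mm diameter, 12 mm high, mid-height 95 mm above the table. Grip it across the diameter from above, a finger on either side of the lens, or move it by its lug.
- lug (a point): Outer end of the iris ring's lug, half-way up, 51 mm from the lens axis and 95 mm above the table; x axis points outwards along the lug. The lug is a plain aluminium bar 10 mm wide and 9 mm high, sticking straight out 20 mm from the ring's edge.
- barrel: Fixed black parts of the iris lens. Origin on its vertical axis at table height, z up, x towards the index rib (bar 18 x 6 x 4 mm on the top face). 50 mm rings just below the iris ring (78 to 88 mm up; under it a 45 mm barrel, then below 40 mm a 68 mm foot) and just above it (102 to 124 mm, the lens top); the iris ring stands out 6 mm past them. Round fixed base, 96 mm wide, 14 high.
- zoom_lens: The other lens, fixed to the table, to be left untouched: black, 146 mm high, 68 mm diameter, with a 40 mm high ribbed aluminium ring and a small thumbscrew but no lug, on a round base 96 mm wide. Origin on its axis at table height.
Mind the look-alikes: they are no part of the job. Leave any orange, pink or turquoise look-alike of the part that bears iris_ring alone.

How it is judged:
At the end, for the whole second after the job is handed in: The iris ring is at rest with its lug in line with the index rib to within 0.2 rad (11 degrees) either way (value of joint iris_ring between -0.2 and 0.2 rad and velocity of joint iris_ring between -0.05 and 0.05 rad/s); the robot touches nothing.
It fails at once if the fixed black parts of the iris lens are touched (over 1 N) (contact force between any of the fingers, the arm and barrel above 1 N).
It fails at once if the taller lens is touched (over 1 N) (contact force between any of the fingers, the arm and zoom_lens above 1 N).
It also fails if it takes over 32 s, if anything falls off the work surface, if the arm or the gripper's body presses on something with over 40 N, if the wrist force passes 120 N, or if a joint passes its speed limit or range.

### The arm

A 6-joint arm with a two-finger parallel gripper is mounted at the origin on the work surface. World frame = base frame: x ahead of the robot, y to its left, z up, the work surface at z = 0. Lengths are in m, angles in rad, forces in N, time in s.
With the tool pointing down it reaches from about 0.35 to 0.85 m from the base axis. Payload 8.1 kg.
Tool frame: the origin (TCP) lies on the mounting face of the last link; the fingertips stand 186 mm ahead of it and the grasp point (between the pads) lies 167 mm ahead of it; z points along the fingers, y is the line along which they close (so a half turn about z gives the same grasp; the last joint's range is limited). The gripper opens to 93 mm and grips with 3 to 60 N. Pads are 15 mm wide; open, the fingers measure 128 mm over their backs; the gripper's body (75 mm by 188 mm) begins 65 mm behind the grasp point.
Start: joints at [-1.361, 0.13, 1.488, -0, 1.523, -0.085], TCP at [0.174, -0.574, 0.405] pointing down, gripper open.
Joint ranges: [-2.96, 2.96], [-0.89, 2.26], [0.02, 2.5], [-1.34, 4.48], [0, 2.73], [-2.66, 2.66]. Speed limits (rad/s): [2.39, 2.39, 2.79, 3.14, 3.14, 3.14].

### API

Orientations are given as a rotation vector (axis times angle).
In Python, from plant import * gives the robot as it stands. The module is installed in compiled form; this text tells all that it offers.
- The arm moves only by the tool arm_command, never from a script. Its argument "increments" is a list of rows, each a list of 6 numbers: the shift along the tool's x, y, z in units of 0.2 m (1.0 is 0.2 m), then the turn, a rotation vector about the tool's x, y, z in units of pi rad (1.0 is pi rad). A call has exactly 5 rows; each row is the pose to reach, as a shift and turn from the pose commanded when the call began, along the tool's axes at that moment, turning the shorter way round; what a row does not reach only later rows make up. A row lasts 1/8 s, in which the tool goes at most 62.5 mm and 10.7 degrees, less where a joint would pass 70% of its speed; a pose out of reach is approached as far as the arm can. A call with a number of a shift or a turn outside -1 to 1 is refused whole. A call with a gripper value outside its range is refused whole. "fingers" is the closure, from -1 (fully open) to 1 (shut), set as the call begins (left out, the last holds). The fingers move at their own pace and stop on an object; "force" is the grip in N (left out, the last holds). Time passes only in rows, so rows that repeat a pose let the fingers close, or fill a call up. It gives the time, the measured TCP pose, the force, the opening and the grip force at its end, in the units of the state.
- read_state(): the state, without advancing time (a new reading comes with each control period).
- read_camera(name): name is "scene" or "top" or "wrist"; returns a dict with "image" (480x640x3 uint8, red, green, blue), "fx", "fy", "cx", "cy" (pixels), "T" (4x4, takes a point from camera to world coordinates). Camera axes: x right, y down, z forward; pixel columns grow to the right and rows downward; lengths in m; the calibration is good to about 2 mm. The wrist camera is an equidistant fisheye: a pixel r from the principal point sees the ray r / f radians off the axis. A picture is of the moment at which its call begins. There is no depth.
- close_job(): hands the job in; it is judged then, once.
The state is a dict: "t": time; "q": joint angles; "dq": joint speeds; "joint_torque": joint torques, N m; "tool_pos": TCP position; "orientation": TCP orientation; "force": force on the tool from outside, world axes, zero at the start; "wrist_torque": the same for the moment, N m; "opening": finger opening in m; "gripper_force": force on a finger pad.
Only numpy, scipy, OpenCV 4.12 (cv2) and the standard library are available. Lean on these libraries where they do the work, as an engineer would, in place of code of your own. Each camera call takes 0.05 s, during which the arm holds its last target. There are 200 camera calls.

## Working session

There is one attempt and no reset: what is moved stays moved. The work goes in short steps, Python scripts to look and compute and a tool call to move; the robot and the scene stay as the last step left them, time stands still between calls to the robot, and variables do not carry over. Pictures are saved under pics/ and viewed, at most 10 in all, crops included, and the job is handed in when it is done.

Besides the shell and the picture viewer there is one more tool, called as a command line: name --pt "numbers of a row" for each row, then --argument value for the rest. arm_command: Moves the arm, as the interface text tells. Shifts and turns lie within -1 to 1; 1 stands for 0.2 m of shift or pi rad of turn. Its arguments: {"type":"object","properties":{"increments":{"type":"array","items":{"type":"array","items":{"type":"number","minimum":-1,"maximum":1}}},"fingers":{"type":"number"},"force":{"type":"number"}},"required":["increments"]}

```bash
mkdir -p pics
python3 - <<'E'
from plant import *
import cv2,numpy as np
for n in("scene","top"):
    c=read_camera(n);cv2.imwrite(f"pics/{n}.png",c["image"][:,:,::-1])
    print(n,c["fx"],c["fy"],c["cx"],c["cy"],np.round(c["T"],4).tolist())
s=read_state();print(s)
E
```

```text
scene 590.2728627517109 590.2728627517109 320.35148757272117 240.29636373644166 [[0.6903, 0.4532, -0.564, 1.0257], [0.7234, -0.4477, 0.5257, -0.5572], [-0.0143, -0.7708, -0.6369, 0.7582], [0.0, 0.0, 0.0, 1.0]]
top 462.01290473141927 462.01290473141927 322.8790447558185 237.47799775364436 [[0.0101, -0.9944, 0.1056, 0.369], [-0.9999, -0.0101, 0.0001, -0.0353], [0.001, -0.1056, -0.9944, 0.847], [0.0, 0.0, 0.0, 1.0]]
{'t': 0.1, 'q': array([-1.36139644e+00,  1.31070768e-01,  1.48914029e+00,  4.84754333e-06,
        1.52300442e+00, -8.54039219e-02]), 'dq': array([-2.65512530e-05, -1.22339337e-03, -1.80673563e-03, -1.25555425e-03,
        7.59239012e-04,  3.49996401e-04]), 'joint_torque': array([ 1.73824606e-03, -5.61340642e+01, -4.93094623e+01,  7.70442816e-02,
        2.90929974e-02, -2.56273415e-05]), 'tool_pos': array([ 0.17430965, -0.57391346,  0.40381751]), 'orientation': array([-3.10592282e+00, -4.61163360e-01,  1.50271129e-04]), 'force': array([-0.27584348, -0.57361569,  0.27874483]), 'wrist_torque': array([ 0.00850139,  0.04769876, -0.03451542]), 'gripper_force': 0.0, 'opening': 0.09275554808998242}
```

View pics/scene.png

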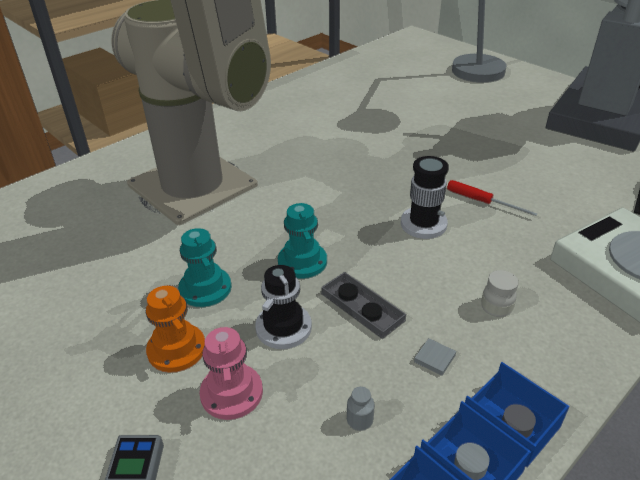

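View pics/top.png

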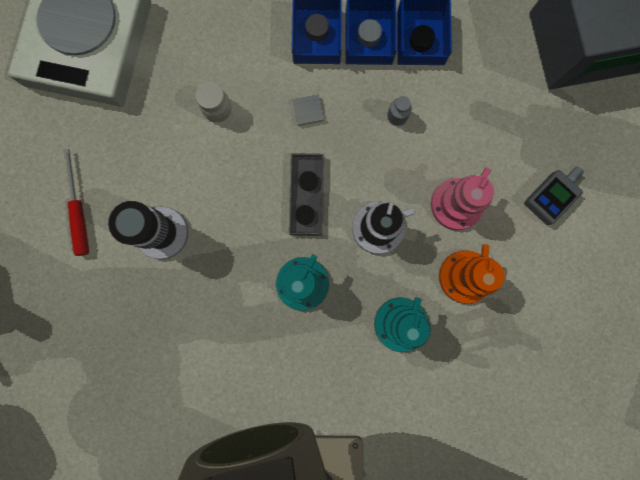

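The black and silver lens is at scene (283,300) and top (385,222). These could be taken for it (top-view pixels):
- taller zoom lens: (140,225), no lug, broad ring
- pink: (470,200)
- orange: (480,277)
- turquoise: (305,283) and (405,325)

I choose (385,222) and will check it in a close crop of both views.

Run:
```python
import cv2,numpy as np
s=cv2.imread("pics/scene.png")[255:350,240:335];t=cv2.imread("pics/top.png")[180:260,345:425]
cv2.imwrite("pics/crop.png",np.hstack([cv2.resize(x,(400,400),interpolation=cv2.INTER_CUBIC) for x in(s,t)]))
```

```text
(no output)
```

View pics/crop.png

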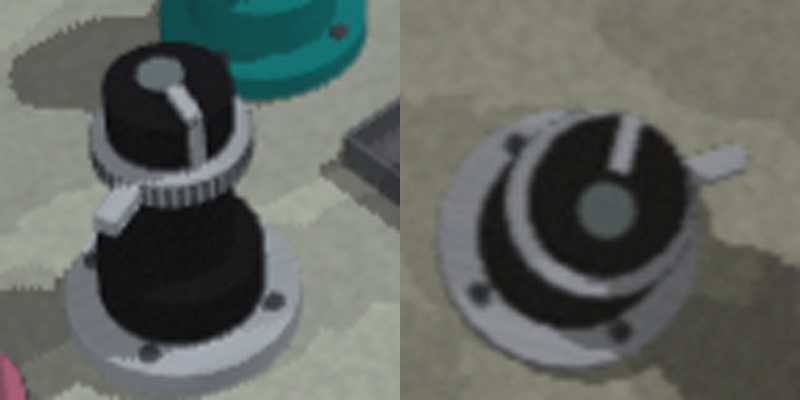

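The crop shows the right lens: black, with a finely ribbed slim ring. In the left half are the glass centre (160,73), the rib end (193,118) and the lug end (112,217). In the right half the same points are at (606,211), (632,118) and (745,158). Next I triangulate them.

```bash
cat > h.py <<'E'
import numpy as np,cv2
S=dict(f=590.2729,c=(320.3515,240.2964),T=np.array([[0.6903,0.4532,-0.564,1.0257],[0.7234,-0.4477,0.5257,-0.5572],[-0.0143,-0.7708,-0.6369,0.7582]]))
P=dict(f=462.0129,c=(322.879,237.478),T=np.array([[0.0101,-0.9944,0.1056,0.369],[-0.9999,-0.0101,0.0001,-0.0353],[0.001,-0.1056,-0.9944,0.847]]))
def ray(C,p):
    d=C["T"][:,:3]@np.array([(p[0]-C["c"][0])/C["f"],(p[1]-C["c"][1])/C["f"],1]);return C["T"][:,3],d/np.linalg.norm(d)
def tri(a,b):
    A=np.zeros((3,3));y=np.zeros(3);R=[ray(S,a),ray(P,b)]
    for o,d in R:
        M=np.eye(3)-np.outer(d,d);A+=M;y+=M@o
    x=np.linalg.solve(A,y);return x,[np.linalg.norm(np.cross(x-o,d))*1e3 for o,d in R]
def atz(C,p,z):
    o,d=ray(C,p);return o+d*(z-o[2])/d[2]
E
python3 - <<'E'
from h import *
np.set_printoptions(precision=4,suppress=True)
s=lambda u,v:(240+u*.2375-.4,255+v*.2375-.4); t=lambda u,v:(345+(u-400)*.2-.4,180+v*.2-.4)
pts=dict(glass=(s(160,73),t(606,211),.124),ribin=(s(175,90),t(621,172),.128),ribout=(s(193,118),t(632,118),.128),lug=(s(110,214),t(745,157),.0995),base=(s(183,275),t(568,238),.014))
R={}
for k,(a,b,z) in pts.items():
    x,e=tri(a,b);R[k]=x;print(k,a,b,x,e,"fixed z",atz(S,a,z),atz(P,b,z))
for f in(0,1):
    g=[atz((S,P)[f],pts[k][f],pts[k][2])[:2] for k in("glass","ribout","ribin","lug")]
    an=[np.arctan2(*(p-g[0])[::-1]) for p in g[1:]];print(an,np.linalg.norm(g[3]-g[0]))
E
```

```text
glass (277.6, 271.9375) (385.8, 221.79999999999998) [ 0.4718 -0.1348  0.122 ] [np.float64(0.2689831142739046), np.float64(0.2689831142740691)] fixed z [ 0.4734 -0.1364  0.124 ] [ 0.4717 -0.1344  0.124 ]
ribin (281.1625, 275.975) (388.8, 214.0) [ 0.4844 -0.1389  0.1241] [np.float64(0.35311420357346107), np.float64(0.35311420357344286)] fixed z [ 0.4879 -0.1411  0.128 ] [ 0.4836 -0.1386  0.128 ]
ribout (285.4375, 282.625) (391.0, 203.2) [ 0.5012 -0.1432  0.1241] [np.float64(0.6368380953395388), np.float64(0.6368380953395208)] fixed z [ 0.504  -0.1463  0.128 ] [ 0.5008 -0.1421  0.128 ]
lug (265.725, 305.425) (413.6, 211.0) [ 0.4947 -0.1827  0.0972] [np.float64(1.348392060646452), np.float64(1.3483920606462698)] fixed z [ 0.4975 -0.183   0.0995] [ 0.4935 -0.1833  0.0995]
base (283.0625, 319.9125) (378.20000000000005, 227.2) [ 0.477  -0.1356  0.0151] [np.float64(0.21435855042511012), np.float64(0.2143585504250784)] fixed z [ 0.4761 -0.1352  0.014 ] [ 0.4773 -0.1356  0.014 ]
[np.float64(-0.31172227501104655), np.float64(-0.3154991088669219), np.float64(-1.094416305923612)] 0.05244962740827738
[np.float64(-0.2610713990669602), np.float64(-0.3420839973253905), np.float64(-1.15191422888585)] 0.0535859599893919
```

The points fit the text:
- Lens top is at about 0.124 m and the lug at about 0.097 m, 52 mm from the axis.
- The axis is near (0.4765, -0.136).
- The rib yaw is about -0.28 and the lug yaw about -1.17, so the turn needed is about +0.9 rad.

I will approach with the tool's closing line at yaw 0.4, square to the lug.

arm_command --pt "0.14 -0.11 0 0 0 -0.05" --pt "0.28 -0.22 0 0 0 -0.1" --pt "0.42 -0.33 0 0 0 -0.15" --pt "0.56 -0.44 0 0 0 -0.2" --pt "0.7 -0.55 0 0 0 -0.25" --fingers -1

```text
t: 0.72
tool_pos: [0.2768, -0.4271, 0.4042]
orientation: [-2.69, -1.622, -0.0]
force: [1.1, -0.3, -0.2]
opening: 0.0935
gripper_force: 0.0
```

```bash
cat > go.py <<'E'
import sys
from plant import *
from h import *
from scipy.spatial.transform import Rotation as Ro
def go(x,y,z,yaw):
    s=read_state();R=Ro.from_rotvec(s["orientation"])
    Y=np.array([np.cos(yaw),np.sin(yaw),0]);Z=np.array([0,0,-1.]);G=Ro.from_matrix(np.c_[np.cross(Y,Z),Y,Z])
    d=R.inv().apply(np.array([x,y,z])-s["tool_pos"])/.2;w=(R.inv()*G).as_rotvec()/np.pi
    print("t",s["t"],"pos",s["tool_pos"].round(4),"open",round(s["opening"],4),"F",s["force"].round(1),"q6",s["q"][5].round(2),"units",d.round(4),w.round(4))
if __name__=="__main__": go(*map(float,sys.argv[1:]))
E
python3 go.py .4765 -.136 .39 .4
```

```text
t 0.725 pos [ 0.2768 -0.4271  0.4042] open 0.0935 F [ 1.1 -0.3 -0.2] q6 -0.61 units [1.753  0.2039 0.072 ] [-1.000e-04 -2.000e-04 -2.819e-01]
```

arm_command --pt "0.18 0.02 0.01 0 0 -0.05" --pt "0.36 0.04 0.02 0 0 -0.1" --pt "0.54 0.06 0.03 0 0 -0.15" --pt "0.72 0.08 0.04 0 0 -0.2" --pt "0.9 0.1 0.05 0 0 -0.25"

```text
t: 1.35
tool_pos: [0.3792, -0.2777, 0.3943]
orientation: [-1.864, -2.528, -0.0]
force: [0.0, 0.3, 0.4]
opening: 0.0928
gripper_force: 0.0
```

```bash
python3 go.py .4765 -.136 .39 .4
```

```text
t 1.35 pos [ 0.3792 -0.2777  0.3943] open 0.0928 F [0.  0.3 0.4] q6 -1.04 units [0.5332 0.674  0.0216] [-0.0001 -0.0002 -0.0319]
```

arm_command --pt "0.14 0.17 0.02 0 0 -0.03" --pt "0.28 0.35 0.02 0 0 -0.03" --pt "0.42 0.53 0.02 0 0 -0.03" --pt "0.53 0.67 0.02 0 0 -0.032" --pt "0.53 0.67 0.02 0 0 -0.032"

```text
t: 1.98
tool_pos: [0.477, -0.1366, 0.3903]
orientation: [-1.737, -2.617, -0.0]
force: [-0.2, -1.2, -0.1]
opening: 0.0928
gripper_force: 0.0
```

Run:
```python
from go import *
go(.4765,-.136,.264,.4)
c=read_camera("wrist");cv2.imwrite("pics/w1.png",c["image"][:,:,::-1]);np.save("w1.npy",c["T"]);print(c["fx"],c["cx"],c["cy"],c["T"].round(4).tolist())
c=read_camera("top");cv2.imwrite("pics/t2.png",c["image"][:,:,::-1])
```

```text
t 1.975 pos [ 0.477  -0.1366  0.3903] open 0.0928 F [-0.2 -1.2 -0.1] q6 -0.78 units [ 0.0032 -0.0007  0.6313] [-0.0001 -0.0003 -0.0004]
371.64829954431775 321.80025422475967 237.67194682351314 [[0.922, 0.3699, 0.1146, 0.4433], [0.3872, -0.879, -0.2782, -0.0583], [-0.0021, 0.3009, -0.9537, 0.3698], [0.0, 0.0, 0.0, 1.0]]
```

View pics/w1.png

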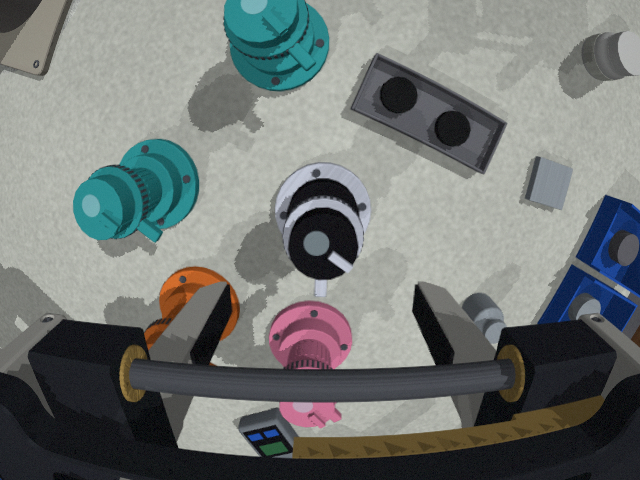

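The wrist view shows the lens top near (322,243), its rib pointing to (350,270) and its lug down at (320,295), with the fingers astride it. I'll enlarge this to refine the axis.

Run:
```python
import cv2
w=cv2.imread("pics/w1.png")[150:310,250:400];cv2.imwrite("pics/wc.png",cv2.resize(w,None,fx=3.75,fy=3.75,interpolation=cv2.INTER_CUBIC))
```

```text
(no output)
```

View pics/wc.png

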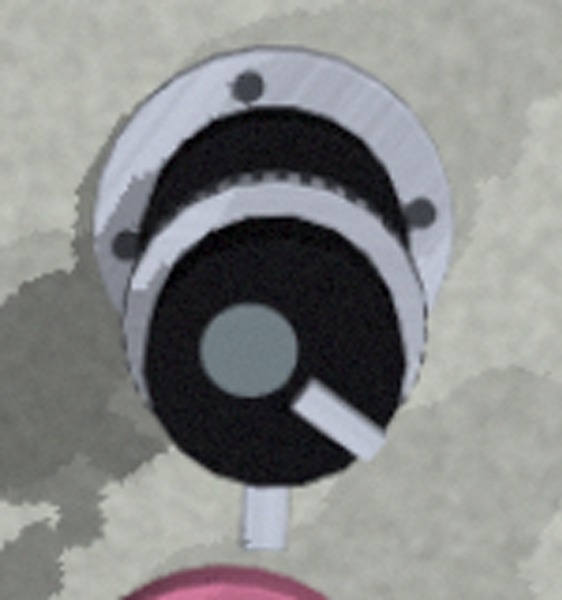

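Run:
```python
from h import *
from scipy.optimize import least_squares
T=np.load("w1.npy");f=371.648;c=np.array([321.8003,237.6719])
def w(u,v,z):
    p=np.array([250+(u+.5)/3.75-.5,150+(v+.5)/3.75-.5])-c;r=np.hypot(*p);a=r/f
    d=T[:3,:3]@np.r_[p/r*np.sin(a),np.cos(a)];o=T[:3,3];return (o+d*(z-o[2])/d[2])[:2]
def circ(P,z,R=None):
    q=np.array([w(*p,z) for p in P])
    s=least_squares(lambda x:np.hypot(*(q-x[:2]).T)-(R or x[2]),[*q.mean(0),.03]).x;return s.round(4)
tp=[(145,360),(160,425),(200,467),(265,487),(330,472),(403,380)]
bp=[(95,220),(130,125),(200,65),(270,46),(350,65),(420,130),(453,215)]
rp=[(123,310),(427,310),(160,225),(395,225),(270,172)]
print("top",circ(tp,.124),circ(tp,.124,.025));print("base",circ(bp,.014),circ(bp,.014,.048));print("ring",circ(rp,.101,.031))
a,b=w(302,395,.128),w(376,446,.128);print("rib",a,b,np.arctan2(*(b-a)[::-1]))
l=w(266,548,.0995);l0=w(267,490,.0995);print("lug",l,l0,np.arctan2(*(l-l0)[::-1]))
for A in((.4765,-.136),(.475,-.136),circ(tp,.124,.025)[:2],circ(bp,.014,.048)[:2]):
    print(A,[ (np.arctan2(*(p-A)[::-1]).round(3),np.hypot(*(p-A)).round(4)) for p in(a,b,l)])
```

```text
top [ 0.4761 -0.1366  0.0242] [ 0.4759 -0.1357  0.03  ]
base [ 0.4758 -0.1356  0.0468] [ 0.4764 -0.137   0.03  ]
ring [ 0.476  -0.1349  0.03  ]
rib [ 0.48254845 -0.13812703] [ 0.4993856  -0.14213496] -0.23369179953887223
lug [ 0.49393132 -0.18293683] [ 0.48881445 -0.17016067] -1.1898578075285986
(0.4765, -0.136) [(np.float64(-0.338), np.float64(0.0064)), (np.float64(-0.262), np.float64(0.0237)), (np.float64(-1.215), np.float64(0.0501))]
(0.475, -0.136) [(np.float64(-0.275), np.float64(0.0078)), (np.float64(-0.246), np.float64(0.0251)), (np.float64(-1.187), np.float64(0.0506))]
[ 0.4759 -0.1357] [(np.float64(-0.35), np.float64(0.0071)), (np.float64(-0.267), np.float64(0.0244)), (np.float64(-1.206), np.float64(0.0506))]
[ 0.4764 -0.137 ] [(np.float64(-0.181), np.float64(0.0063)), (np.float64(-0.22), np.float64(0.0236)), (np.float64(-1.206), np.float64(0.0492))]
```

The axis is at (0.476, -0.136), the rib yaw is -0.25 and the lug yaw is -1.20, so the turn is about +0.95 rad. The tool is already centred to within 1 mm, so I descend.

arm_command --pt "0 0 0.15 0 0 0" --pt "0 0 0.3 0 0 0" --pt "0 0 0.45 0 0 0" --pt "0 0 0.57 0 0 0" --pt "0 0 0.61 0 0 0"

```text
t: 2.7
tool_pos: [0.475, -0.1392, 0.267]
orientation: [-1.742, -2.611, 0.001]
force: [0.2, -0.3, 0.8]
opening: 0.0928
gripper_force: 0.0
```

```bash
python3 go.py .476 -.136 .268 .4
```

```text
t 2.7 pos [ 0.475  -0.1392  0.267 ] open 0.0928 F [ 0.2 -0.3  0.8] q6 -0.78 units [ 0.0129  0.011  -0.005 ] [-0.0008 -0.0006 -0.002 ]
```

arm_command --pt "0 0 0 0 0 0" --pt "0 0 0 0 0 0" --pt "0 0 0 0 0 0" --pt "0 0 0 0 0 0" --pt "0 0 0 0 0 0"

```text
t: 3.32
tool_pos: [0.4763, -0.1385, 0.269]
orientation: [1.742, 2.614, 0.0]
force: [-1.0, -0.9, -0.1]
opening: 0.0931
gripper_force: 0.0
```

```bash
python3 go.py .476 -.136 .268 .4
```

```text
t 3.325 pos [ 0.4763 -0.1385  0.269 ] open 0.0931 F [-1.  -0.9 -0.1] q6 -0.78 units [0.0119 0.0032 0.005 ] [ 0.0001  0.0001 -0.0014]
```

arm_command --pt "0.012 0.003 0.005 0 0 0" --pt "0.012 0.003 0.005 0 0 0" --pt "0.012 0.003 0.005 0 0 0" --pt "0.012 0.003 0.005 0 0 0" --pt "0.012 0.003 0.005 0 0 0"

```text
t: 3.95
tool_pos: [0.4759, -0.1361, 0.2677]
orientation: [1.742, 2.614, 0.0]
force: [-0.6, 0.4, 0.4]
opening: 0.093
gripper_force: 0.0
```

arm_command --pt "0 0 0 0 0 0" --pt "0 0 0 0 0 0" --pt "0 0 0 0 0 0" --pt "0 0 0 0 0 0" --pt "0 0 0 0 0 0" --fingers 1 --force 10

```text
t: 4.58
tool_pos: [0.4766, -0.1356, 0.2679]
orientation: [1.741, 2.613, 0.003]
force: [7.6, 3.6, -4.6]
opening: 0.0617
gripper_force: 10.0
```

```bash
python3 go.py .476 -.136 .268 .4
```

```text
t 4.575 pos [ 0.4766 -0.1356  0.2679] open 0.0617 F [ 7.6  3.6 -4.6] q6 -0.78 units [-0.0005 -0.0035 -0.0006] [ 0.0009  0.0001 -0.0015]
```

The opening of 61.7 mm matches the ring. I now turn it by +0.95 rad, which is about -0.30 units.

arm_command --pt "0 0.002 0 0 0 -0.03" --pt "0 0.002 0 0 0 -0.06" --pt "0 0.002 0 0 0 -0.09" --pt "0 0.002 0 0 0 -0.12" --pt "0 0.002 0 0 0 -0.15"

```text
t: 5.2
tool_pos: [0.4765, -0.1359, 0.2679]
orientation: [1.079, 2.95, 0.0]
force: [1.5, -0.4, -0.5]
opening: 0.0617
gripper_force: 10.0
```

```bash
python3 go.py .476 -.136 .268 1.35
```

```text
t 5.2 pos [ 0.4765 -0.1359  0.2679] open 0.0617 F [ 1.5 -0.4 -0.5] q6 -1.25 units [ 0.0014 -0.0022 -0.0007] [ 1.000e-04  3.000e-04 -1.529e-01]
```

arm_command --pt "0 0 0 0 0 -0.035" --pt "0 0 0 0 0 -0.07" --pt "0 0 0 0 0 -0.11" --pt "0 0 0 0 0 -0.14" --pt "0 0 0 0 0 -0.152"

```text
t: 5.82
tool_pos: [0.4763, -0.1363, 0.2679]
orientation: [0.352, 3.121, -0.001]
force: [0.5, -2.7, -0.8]
opening: 0.0616
gripper_force: 10.0
```

arm_command --pt "0 0 0 0 0 0" --pt "0 0 0 0 0 0" --pt "0 0 0 0 0 0" --pt "0 0 0 0 0 0" --pt "0 0 0 0 0 0"

```text
t: 6.45
tool_pos: [0.4763, -0.1362, 0.2679]
orientation: [0.356, 3.121, -0.001]
force: [1.7, -5.7, -2.0]
opening: 0.0618
gripper_force: 10.0
```

Run:
```python
from go import *
go(.476,-.136,.268,1.35)
c=read_camera("wrist");np.save("w2.npy",c["T"])
w=c["image"][:,:,::-1];cv2.imwrite("pics/w2full.png",w);np.save("w2.npy",c["T"]);
cv2.imwrite("pics/w2.png",cv2.resize(w[200:480,150:490],None,fx=2,fy=2,interpolation=cv2.INTER_CUBIC))
```

```text
t 6.45 pos [ 0.4763 -0.1362  0.2679] open 0.0618 F [ 1.7 -5.7 -2. ] q6 -1.73 units [ 0.0018  0.0007 -0.0006] [-0.0002  0.0002 -0.0021]
```

View pics/w2.png

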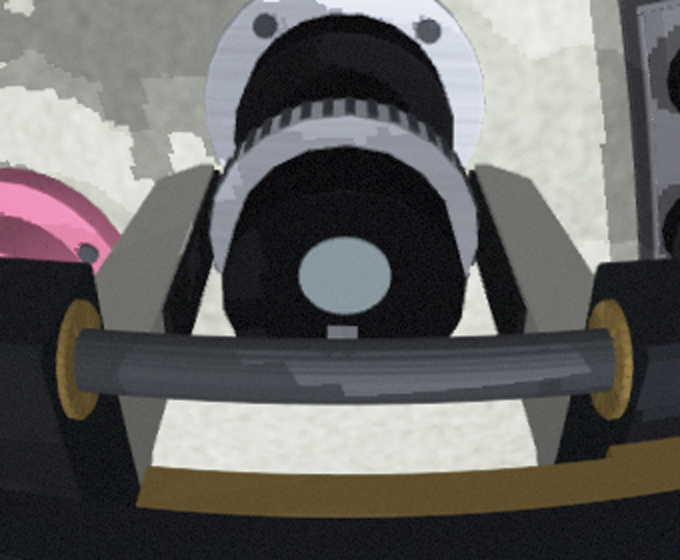

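The ring is held between the fingers. The rib points straight away from the camera at (342,332), square to the fingers as the lug should be, but the bar hides the lug. I release, go up and check.

arm_command --pt "0 0 0 0 0 0" --pt "0 0 0 0 0 0" --pt "0 0 0 0 0 0" --pt "0 0 0 0 0 0" --pt "0 0 0 0 0 0" --fingers -1

```text
t: 7.12
tool_pos: [0.4762, -0.1358, 0.2677]
orientation: [-0.355, -3.121, -0.0]
force: [-0.5, -1.1, 0.8]
opening: 0.093
gripper_force: 0.0
```

arm_command --pt "0 0 -0.06 0 0 0" --pt "0 0 -0.18 0 0 0" --pt "0 0 -0.32 0 0 0" --pt "0 0 -0.48 0 0 0" --pt "0 0 -0.6 0 0 0"

```text
t: 7.75
tool_pos: [0.4763, -0.1359, 0.3904]
orientation: [0.355, 3.119, -0.001]
force: [-0.2, 0.3, -0.1]
opening: 0.0927
gripper_force: 0.0
```

arm_command --pt "0 0 0 0 0 0" --pt "0 0 0 0 0 0" --pt "0 0 0 0 0 0" --pt "0 0 0 0 0 0" --pt "0 0 0 0 0 0"

```text
t: 8.38
tool_pos: [0.4761, -0.1359, 0.3872]
orientation: [-0.355, -3.121, -0.0]
force: [0.5, -0.7, 0.2]
opening: 0.0928
gripper_force: 0.0
```

Run:
```python
from go import *
go(.476,-.136,.39,1.35)
w=read_camera("wrist")["image"][150:310,250:400,::-1];s=read_camera("scene")["image"][255:350,240:335,::-1]
cv2.imwrite("pics/fin.png",np.hstack([cv2.resize(x,(400,427),interpolation=cv2.INTER_CUBIC) for x in(w,s)]))
```

```text
t 8.375 pos [ 0.4761 -0.1359  0.3872] open 0.0928 F [ 0.5 -0.7  0.2] q6 -1.73 units [ 0.0005 -0.0009 -0.014 ] [ 0.0001 -0.0003 -0.0019]
```

View pics/fin.png

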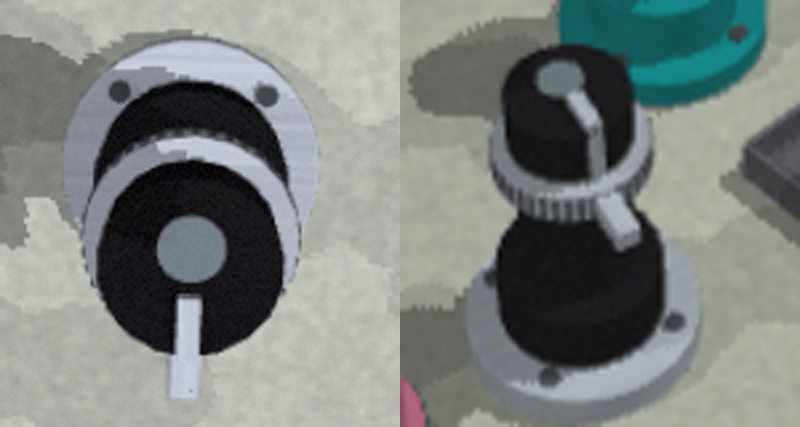

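The rib runs from (190,300) to (187,350) and the lug continues the same line to (184,395) in the left half. They are aligned to within a few degrees, and the gripper is well clear, so I hand in.

```bash
python3 -c "
from plant import *
print(close_job())"
```

```text
the job is handed in; nothing more can be done
None
```

The iris ring is turned so its lug lines up with the index rib, to within a few degrees in the last pictures; I released it, raised the gripper clear and handed the job in at about 8.5 s, with no verdict returned.

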